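# Open the filter housing of a bench fume extractor

### The arm

A 6-joint arm with a two-finger parallel gripper is mounted at the origin on the work surface. World frame = base frame: x ahead of the robot, y to its left, z up, the work surface at z = 0. Lengths are in m, angles in rad, forces in N, time in s.
With the tool pointing down it reaches from about 0.425 to 0.95 m from the base axis. Payload 3.5 kg.
Tool frame: the origin (TCP) lies midway between the tips of the shut fingers; the grasp point (between the pads) lies 19 mm behind it; z points along the fingers, y is the line along which they close (so a half turn about z gives the same grasp; the last joint's range is limited). The gripper opens to 85 mm and grips with 20 to 120 N. Pads are 22 mm wide; open, the fingers measure 114 mm over their backs; the gripper's body (76 mm by 85 mm) begins 54 mm behind the grasp point. The pads swing forward as they close: fully open they stand 13 mm farther back than shut.
Start: joints at [-1.274, 0.286, 1.577, -0, 1.279, -0.15], TCP at [0.292, -0.609, 0.231] pointing down, gripper open.
Joint ranges: [-2.77, 2.77], [-0.9, 2.22], [0.21, 2.48], [-1.53, 4.67], [0.24, 2.81], [-2.84, 2.84]. Speed limits (rad/s): [2.79, 2.79, 3.14, 3.14, 3.14, 3.14].

### API

Orientations are given as a unit quaternion [x, y, z, w].
In Python, from plant import * gives the robot as it stands.
- The arm moves only by the tool move_arm, never from a script. Its argument "moves" is a list of rows, each a list of 3 entries, a list of its own where there are three numbers: the opening, from 0 (shut) to 1 (fully open), then the shift along the tool's x, y, z in m, then the turn, a rotation vector about the tool's x, y, z in rad. A call has exactly 10 rows; each row shifts and turns the commanded pose from where the row before left it, along the tool's axes as they then stand; what a row does not reach is not made up. A row lasts 1/12 s, in which the tool goes at most 41.7 mm and 7.16 degrees, less where a joint would pass 70% of its speed; a pose out of reach is approached as far as the arm can. A call is refused whole if a number of a shift passes 0.0417 or a number of a turn 0.125, either way. A call with a gripper value outside its range is refused whole. The fingers move at their own pace and stop on an object; "grip_force" is the grip in N (left out, the last holds). Time passes only in rows, so rows that do not move let the fingers close, or fill a call up. It gives the time, the measured TCP pose, the force, the opening and the grip force at its end, in the units of the state.
- get_state(): the state, without advancing time (a new reading comes with each control period).
- read_camera(name): name is "scene" or "top" or "wrist"; returns the picture (384x512x3 uint8, red, green, blue); there is no depth.
- camera_params(name): a dict with "fx", "fy", "cx", "cy" (pixels), "rvec" (rotation vector, rad) and "tvec" (3), from world to camera coordinates, as OpenCV has them; the wrist camera has in their place "tool_from_camera" (4x4, takes a point from camera to tool coordinates, whose origin is the TCP and whose axes are the flange's). Camera axes: x right, y down, z forward; pixel columns grow to the right and rows downward; lengths in m; the calibration is good to about 2 mm. The wrist camera is an equidistant fisheye: a pixel r from the principal point sees the ray r / f radians off the axis. A picture is of the moment at which its call begins: read the wrist's pose just before it. camera_params takes no time and is no camera call.
- sign_off(): hands the job in; it is judged then, once.
The state is a dict: "time": time; "qpos": joint angles; "dq": joint speeds; "joint_efforts": joint torques, N m; "eef_pos": TCP position; "tcp_rot": TCP orientation; "contact_force": force on the tool from outside, world axes, zero at the start; "wrist_torque": the same for the moment, N m; "opening": opening from 0.0 (shut) to 1.0 (fully open); "finger_force": force on a finger pad.
Only numpy, scipy, OpenCV 4.12 (cv2) and the standard library are available. Lean on these libraries where they do the work, as an engineer would, in place of code of your own. Each camera call takes 0.05 s, during which the arm holds its last target. There are 200 camera calls.

### The job

Open the filter housing on the bench: press the orange snap tab fully down, then push the released blue cover along its rails, off its seat and onto the parking deck, until the filter opening is completely uncovered. Do not lift or tip the cover, and leave the two metal tubes and the spare filter standing where they are.

Things in the scene. Friction and masses are not known exactly. Their poses are not given: they have to be found in the camera images.
- housing: Fixed grey filter housing, 138 (x) by 250 (y) mm, 74 mm high over steel rails and dark end stops. Origin: centre of its underside; z up. The cover slides along its y: seat over the pink filter at y = -60 mm, parking deck at +60, end stops' inner faces at -117 and +117. Rail lips (98 mm apart) keep the cover from coming up. A 48 mm hose spigot sticks out 50 mm from the -y end.
- opening (a point): Centre of the filter opening in the deck (housing y = -60 mm), 80 (x) by 84 (y) mm, at deck height, 60 mm above the bench.
- parking (a point): Centre of the parking deck (housing y = +60 mm), 60 mm above the bench: where the cover's centre comes to lie.
- cover: Loose blue cover, 110 x 110 x 8 mm, 0.1 to 0.2 kg, 2 mm play in the rails. Origin: centre of its underside; axes as the housing's. Starts on the seat, held by the tab's tooth; with the tab in it slides easily to housing +y. Opening clear after 97 mm; end stop after about 122 mm. White cross rib on top: 64 mm long (x), 10 thick, 16 high, its +y side a ramp down to the cover.
- push_face (a point): Centre of the rib's flat face that looks towards the housing's -y, 8 mm above the cover's top (76 mm above the bench): push here towards housing +y. 75 mm of flat cover lie behind it (on its -y side).
- tab (a joint): Travel of the orange snap tab in m: 0 is up (locked), 0.012 fully down, against a firm stop. It slides straight down against about 3 N and stays where it is left (no spring back). The cover is free from 0.008 on.
- tab_pad (a point): Centre of the top of the orange tab's pad, 34 (x) by 40 (y) mm, on a dark block on the housing's -x side; it moves with the tab. Up, it is 86 mm above the bench; fully down, 74 mm, level with the rail tops.
- tube_tall_mid (a point): Bystander: upright steel tube, 42 mm across, 100 mm high; the point is its centre, half-way up.
- tube_short_mid (a point): Bystander: upright copper tube, 52 mm across, 65 mm high; the point is its centre, half-way up.
- spare_mid (a point): Bystander: round pink spare filter with a black band, 72 mm across, 30 mm high, lying flat; the point is its centre, half-way up.
Not all that is in view belongs to the job. Several things have the shape of the cover; the one meant has the colours described above.

How it is judged:
By the outcome, as a careful person would: the job done as asked, in the order asked, and still so for the second after the job is handed in, with the robot touching nothing.
It also fails if it takes over 43 s, if anything falls off the work surface, if the arm or the gripper's body presses on something with over 40 N, if the wrist force passes 120 N, or if a joint passes its speed limit or range.

## Working session

There is one attempt and no reset: what is moved stays moved. The work goes in short steps, Python scripts to look and compute and a tool call to move; the robot and the scene stay as the last step left them, time stands still between calls to the robot, and variables do not carry over. Pictures are saved under pics/ and viewed, at most 10 in all, crops included, and the job is handed in when it is done.

Besides the shell and the picture viewer there is one more tool, called after "Call:" by a JSON object that holds its "op" and its "data", one argument or row to a line. move_arm: Moves the arm, as the interface text tells. Its arguments: {"type":"object","properties":{"moves":{"type":"array"},"grip_force":{"type":"number"}},"required":["moves"]}

```bash
mkdir -p pics; ls
python3 - <<'E'
from plant import *
import cv2
for n in ("scene","top"):
    im=read_camera(n); cv2.imwrite(f"pics/{n}0.png",im[:,:,::-1]); print(n,camera_params(n))
s=get_state();print(s)
E
```

```text
pics
scene {'fx': 385.2764047285657, 'fy': 385.2764047285657, 'cx': 253.47053405331758, 'cy': 187.4696259864298, 'rvec': array([ 1.5534742 ,  2.25982506, -0.68442098]), 'tvec': array([ 0.27646193, -0.425583  ,  1.2479503 ])}
top {'fx': 410.2381663472785, 'fy': 410.2381663472785, 'cx': 254.60941668828715, 'cy': 189.45512487577065, 'rvec': array([ 2.12067761, -2.13187296,  0.1943006 ]), 'tvec': array([-0.02698307,  0.63146064,  0.9065524 ])}
{'time': 0.1, 'qpos': array([-1.27402477e+00,  2.87073017e-01,  1.57805248e+00,  7.84234788e-06,
        1.27858934e+00, -1.50023572e-01]), 'dq': array([ 0.00011359, -0.00082572, -0.0014276 , -0.00054764,  0.00087695,
        0.00224326]), 'joint_efforts': array([-1.26937637e-03, -4.07295763e+01, -2.93698025e+01, -2.32853281e-04,
        3.47187968e-03, -6.12435702e-08]), 'eef_pos': array([ 0.29148905, -0.6081531 ,  0.23007636]), 'tcp_rot': array([ 9.75150071e-01,  2.21542800e-01, -7.40430014e-05, -1.05851137e-03]), 'contact_force': array([ 0.85849848, -0.6443619 ,  0.29697303]), 'wrist_torque': array([-0.02461577,  0.00416423,  0.02862763]), 'finger_force': 0.0, 'opening': 0.9998221195281306}
```

```bash
python3 -c "
import cv2,numpy as np
a=cv2.imread('pics/scene0.png');b=cv2.imread('pics/top0.png')
cv2.imwrite('pics/t0big.png',cv2.resize(b,(800,600),interpolation=cv2.INTER_CUBIC))"
```

```text
(no output)
```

View pics/t0big.png

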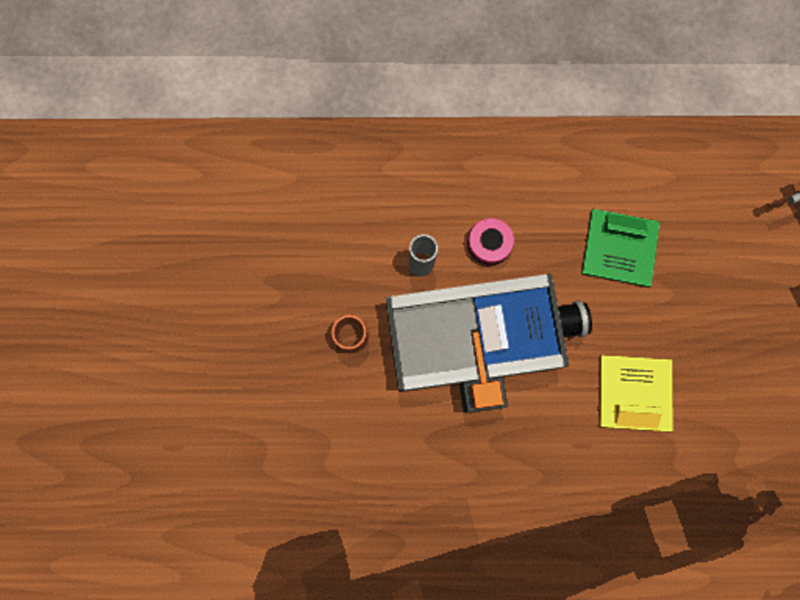

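View pics/scene0.png

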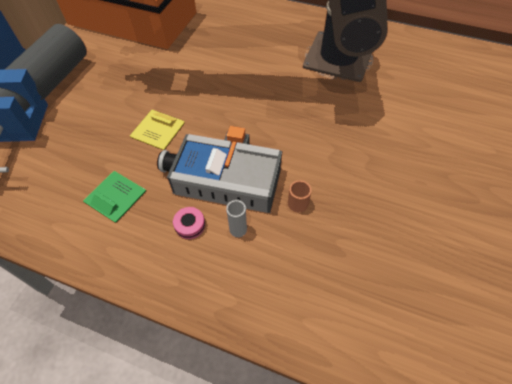

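The top picture (shown ×1.56) shows three cover-like things: the blue cover on the housing (521,328), a green plate (620,247) and a yellow plate (637,393). The blue one with the white rib (493,328) and the orange tab pad (488,395) match the description. The spigot points right, so housing +y is to the left. The steel tube is at (422,255), the copper tube at (349,333) and the spare filter at (491,241).

```bash
cat > h.py <<'E'
import numpy as np, cv2
from plant import *
def ray(cam,u,v):
    p=camera_params(cam);R=cv2.Rodrigues(p['rvec'])[0]
    d=R.T@np.array([(u-p['cx'])/p['fx'],(v-p['cy'])/p['fy'],1.]);return -R.T@p['tvec'],d/np.linalg.norm(d)
def onz(cam,u,v,z):
    o,d=ray(cam,u,v);return o+d*(z-o[2])/d[2]
def tri(a,b):
    (o1,d1),(o2,d2)=a,b
    s=np.linalg.lstsq(np.c_[d1,-d2],o2-o1,rcond=None)[0];p,q=o1+s[0]*d1,o2+s[1]*d2
    return (p+q)/2,np.linalg.norm(p-q)
def mask(im,kind,roi=None):
    h=cv2.cvtColor(im,cv2.COLOR_BGR2HSV);H,S,V=h[...,0],h[...,1],h[...,2]
    m={'blue':(H>100)&(H<125)&(S>130)&(V>50),'orange':(H>7)&(H<18)&(S>215)&(V>190),'white':(S<40)&(V>205),
       'pink':(H>155)&(S>100)&(V>120)}[kind].astype(np.uint8)
    if roi: k=np.zeros_like(m);x0,y0,x1,y1=roi;k[y0:y1,x0:x1]=1;m*=k
    return m
def blobs(m,mn=15):
    c,_=cv2.findContours(m,cv2.RETR_EXTERNAL,cv2.CHAIN_APPROX_NONE)
    return sorted([x for x in c if cv2.contourArea(x)>=mn],key=cv2.contourArea,reverse=True)
E
python3 - <<'E'
from h import *
np.set_printoptions(precision=4,suppress=True)
rois={'top':(235,165,390,275),'scene':(155,120,290,215)}
for c in rois:
    im=cv2.imread(f'pics/{c}0.png')
    for k,z in (('blue',.068),('orange',.086),('white',.084)):
        for b in blobs(mask(im,k,rois[c]))[:3]:
            r=cv2.minAreaRect(b);bx=cv2.boxPoints(r)
            P=np.array([onz(c,*q,z) for q in bx])
            print(c,k,cv2.contourArea(b),np.round(r[0],1),P[:,:2].mean(0),'sides',np.linalg.norm(P[1]-P[0]),np.linalg.norm(P[2]-P[1]),'dir',np.degrees(np.arctan2(*(P[1]-P[0])[1::-1])))
# housing outline corners, top view (from x1.5625 picture), z .074
for q in ((388,298),(402,390),(567,366),(550,275)): print(onz('top',q[0]/1.5625,q[1]/1.5625,.074))
for n,q,z in (('tall',(423,243),.1),('short',(349,333),.065),('spare',(491,241),.03)): print(n,onz('top',q[0]/1.5625,q[1]/1.5625,z))
a=cv2.imread('pics/top0.png')[160:280,230:400];cv2.imwrite('pics/c1.png',cv2.resize(a,None,fx=4.5,fy=4.5,interpolation=cv2.INTER_CUBIC))
E
```

```text
top blue 1466.0 [330.4 207.9] [ 0.5856 -0.2048] sides 0.11360466082618023 0.10101759113234131 dir -81.3469424700715
top white 396.5 [300.2 186. ] [ 0.634 -0.135] sides 0.2298745442961619 0.01601722721054932 dir -82.12462871316207
top white 352.5 [315.2 209.6] [ 0.5794 -0.1672] sides 0.033149032927277715 0.06254415495080509 dir -80.20454469513238
top white 294.0 [335.7 233.7] [ 0.5248 -0.2116] sides 0.10682511013408909 0.016069734237391168 dir -82.22313313066721
scene blue 814.5 [199.6 159.3] [ 0.5824 -0.2111] sides 0.09523643712961607 0.11563067330263917 dir -161.12387160454554
scene white 257.5 [215.3 160.6] [ 0.5837 -0.1664] sides 0.0651246982710976 0.03472464614762803 dir -170.24649471339342
[ 0.6254 -0.0158  0.074 ]
[ 0.4907 -0.0356  0.074 ]
[ 0.5239 -0.2749  0.074 ]
[ 0.6589 -0.2567  0.074 ]
tall [ 0.702  -0.0674  0.1   ]
short [0.5748 0.0421 0.065 ]
spare [ 0.7236 -0.1773  0.03  ]
```

View pics/c1.png

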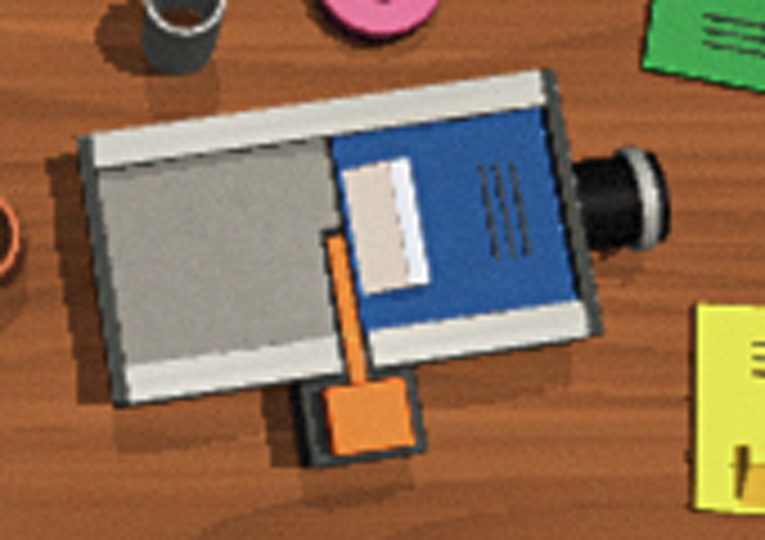

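The crop confirms it: blue cover, white rib with its bright top strip at crop (416,222), ramp to the left, orange pad centre at (370,415), and the orange tooth in front of the cover.

Run:
```python
from h import *
np.set_printoptions(precision=4,suppress=True)
f=lambda u,v,z:onz('top',230+u/4.5,160+v/4.5,z)
print('cam',ray('top',0,0)[0])
print('pad',f(370,415,.086),'face mid top',f(419,221,.084),'rib ends',f(409,158,.084),f(429,285,.084))
# scene orange pad
im=cv2.imread('pics/scene0.png');h=cv2.cvtColor(im,cv2.COLOR_BGR2HSV);print(h[133,236])
m=((h[...,0]>5)&(h[...,0]<14)&(h[...,1]>200)&(h[...,2]>150)).astype(np.uint8);m[:, :225]=0;m[:,248:]=0;m[:125]=0;m[142:]=0
b=blobs(m,5)
for x in b: print(cv2.minAreaRect(x))
c=cv2.minAreaRect(b[0])[0]; print(tri(ray('top',230+370/4.5,160+415/4.5),ray('scene',*c)))
hc=np.array([.5747,-.1458]);a=np.radians(97.9);Y=np.array([np.cos(a),np.sin(a)]);X=np.array([Y[1],-Y[0]])
for n,p in (('pad',f(370,415,.086)),('face',f(419,221,.084))):
    d=p[:2]-hc;print(n,'housing xy',d@X,d@Y)
s=get_state();R=cv2.Rodrigues
from scipy.spatial.transform import Rotation as Ro
T=Ro.from_quat(s['tcp_rot']);print('to pad+.1 in tool',T.inv().apply(np.r_[f(370,415,.086)[:2],.14]-s['eef_pos']))
```

```text
cam [ 0.4569 -0.0295  1.0058]
pad [ 0.4839 -0.1573  0.086 ] face mid top [ 0.5804 -0.1852  0.084 ] rib ends [ 0.6125 -0.1813  0.084 ] [ 0.5481 -0.189   0.084 ]
[ 13 171 225]Traceback (most recent call last):
  File "<stdin>", line 11, in <module>
IndexError: list index out of range
```

Run:
```python
from h import *
np.set_printoptions(precision=4,suppress=True)
f=lambda u,v,z:onz('top',230+u/4.5,160+v/4.5,z)
im=cv2.imread('pics/scene0.png');h=cv2.cvtColor(im,cv2.COLOR_BGR2HSV)
m=((h[...,0]>7)&(h[...,0]<18)&(h[...,1]>150)&(h[...,2]>200)).astype(np.uint8);m[:, :222]=0;m[:,250:]=0;m[:122]=0;m[141:]=0
b=blobs(m,5)
for x in b:
    c=cv2.minAreaRect(x)[0]; print(c,tri(ray('top',230+370/4.5,160+415/4.5),ray('scene',*c)),onz('scene',*c,.086))
hc=np.array([.5747,-.1458]);a=np.radians(97.9);Y=np.array([np.cos(a),np.sin(a)]);X=np.array([Y[1],-Y[0]])
for n,p in (('pad',f(370,415,.086)),('face',f(419,221,.084))):
    d=p[:2]-hc;print(n,'housing xy',d@X,d@Y)
s=get_state()
from scipy.spatial.transform import Rotation as Ro
T=Ro.from_quat(s['tcp_rot']);print('to pad+ in tool',T.inv().apply(np.r_[.484,-.157,.14]-s['eef_pos']))
```

```text
(235.1621856689453, 131.5270233154297) (array([ 0.4839, -0.1573,  0.0846]), np.float64(0.0004525370581386827)) [ 0.485  -0.1565  0.086 ]
pad housing xy -0.09151686170113991 0.0011021218259428054
face housing xy 0.00020442386679216367 -0.03979045944720701
to pad+ in tool [ 0.3685 -0.3235  0.0909]
```

Call:
{"op": "move_arm", "data": {
  "moves": [
    [0, [0.028, -0.025, 0], [0, 0, 0]],
    [0, [0.028, -0.025, 0], [0, 0, 0]],
    [0, [0.028, -0.025, 0], [0, 0, 0]],
    [0, [0.028, -0.025, 0], [0, 0, 0]],
    [0, [0.028, -0.025, 0], [0, 0, 0]],
    [0, [0.028, -0.025, 0], [0, 0, 0]],
    [0, [0.028, -0.025, 0], [0, 0, 0]],
    [0, [0.028, -0.025, 0], [0, 0, 0]],
    [0, [0.028, -0.025, 0], [0, 0, 0]],
    [0, [0.028, -0.025, 0], [0, 0, 0]]
  ]
}}

```text
time: 0.93
eef_pos: [0.4362, -0.2603, 0.2309]
tcp_rot: [0.975, 0.221, -0.0, -0.0]
contact_force: [0.4, -0.1, 0.6]
opening: 0.002
finger_force: 0.0
```

Call:
{"op": "move_arm", "data": {
  "moves": [
    [0, [0, 0, 0.003], [0, 0, -0.123]],
    [0, [0, 0, 0.003], [0, 0, -0.123]],
    [0, [0, 0, 0.003], [0, 0, -0.123]],
    [0, [0, 0, 0.003], [0, 0, -0.123]],
    [0, [0, 0, 0.003], [0, 0, -0.123]],
    [0, [0, 0, 0.003], [0, 0, -0.123]],
    [0, [0, 0, 0.003], [0, 0, -0.123]],
    [0, [0, 0, 0.003], [0, 0, -0.123]],
    [0, [0, 0, 0.003], [0, 0, -0.123]],
    [0, [0, 0, 0.003], [0, 0, -0.123]]
  ]
}}

```text
time: 1.77
eef_pos: [0.4359, -0.262, 0.2006]
tcp_rot: [0.666, 0.746, 0.0, -0.001]
contact_force: [0.5, 0.2, -0.4]
opening: -0.005
finger_force: 0.0
```

```bash
cat > st.py <<'E'
from h import *
import sys
from scipy.spatial.transform import Rotation as Ro
np.set_printoptions(precision=4,suppress=True)
s=get_state();T=Ro.from_quat(s['tcp_rot']);M=T.as_matrix()
print('t',s['time'],'tcp',s['eef_pos'],'q',s['qpos'],'open',s['opening'],'F',s['contact_force'])
print('tool x ang',np.degrees(np.arctan2(M[1,0],M[0,0])),'z',M[:,2])
print('turn to 97.9 (rotvec)',(T.inv()*Ro.from_matrix(np.c_[[-.1374,.9905,0],[.9905,.1374,0],[0,0,-1.]])).as_rotvec())
for n,p in (('pad',[.484,-.157,.086]),('face',[.580,-.185,.076])): print(n,T.inv().apply(np.array(p)-s['eef_pos']))
E
python3 st.py
```

```text
t 1.7667 tcp [ 0.4359 -0.262   0.2006] q [-0.7409 -0.056   2.0091 -0.      1.1896 -0.8531] open -0.004536262364552819 F [ 0.4827  0.209  -0.39  ]
tool x ang 96.42591752566517 z [-0.0008  0.0007 -1.    ]
turn to 97.9 (rotvec) [-0.0007 -0.0008 -0.0257]
pad [0.0988 0.0597 0.1147]
face [0.0603 0.1519 0.1246]
```

Call:
{"op": "move_arm", "data": {
  "moves": [
    [0, [0, 0, 0], [0, 0, -0.026]],
    [0, [0.0122, 0.0075, 0.01], [0, 0, 0]],
    [0, [0.0122, 0.0075, 0.01], [0, 0, 0]],
    [0, [0.0122, 0.0075, 0.01], [0, 0, 0]],
    [0, [0.0122, 0.0075, 0.01], [0, 0, 0]],
    [0, [0.0122, 0.0075, 0.01], [0, 0, 0]],
    [0, [0.0122, 0.0075, 0.01], [0, 0, 0]],
    [0, [0.0122, 0.0075, 0.01], [0, 0, 0]],
    [0, [0.0122, 0.0075, 0.01], [0, 0, 0]],
    [0, [0, 0, 0], [0, 0, 0]]
  ]
}}

```text
time: 2.6
eef_pos: [0.4815, -0.155, 0.1186]
tcp_rot: [0.658, 0.753, -0.0, -0.003]
contact_force: [-1.2, -0.1, -0.4]
opening: -0.004
finger_force: 0.0
```

```bash
python3 st.py
python3 - <<'E'
from h import *
a=read_camera('top')[160:280,230:400,::-1];b=read_camera('scene')[100:220,150:310,::-1]
cv2.imwrite('pics/c2.png',np.hstack([cv2.resize(a,(430,400)),cv2.resize(b,(370,400))]))
E
```

```text
t 2.6 tcp [ 0.4815 -0.155   0.1186] q [-0.5125  0.0419  2.0752  0.0008  1.03   -0.647 ] open -0.004141092432823914 F [-1.1522 -0.1448 -0.4404]
tool x ang 97.6816419450366 z [-0.0045  0.0033 -1.    ]
turn to 97.9 (rotvec) [-0.004  -0.0039 -0.0038]
pad [-0.0025  0.0023  0.0326]
face [-0.0431  0.0937  0.0421]
```

View pics/c2.png

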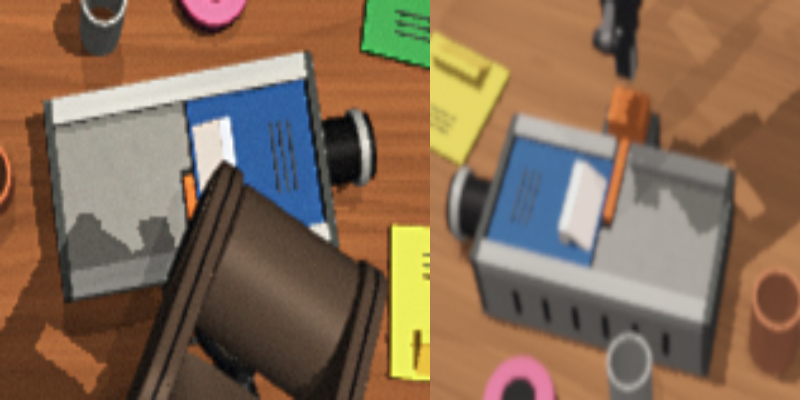

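The left crop shows the arm over the pad. In the right (scene) crop the shut fingertip at (625,70) hangs just above the orange pad at (630,110).

Call:
{"op": "move_arm", "data": {
  "moves": [
    [0, [0, 0, 0.008], [0, 0, 0]],
    [0, [0, 0, 0.008], [0, 0, 0]],
    [0, [0, 0, 0.008], [0, 0, 0]],
    [0, [0, 0, 0.003], [0, 0, 0]],
    [0, [0, 0, 0.003], [0, 0, 0]],
    [0, [0, 0, 0.003], [0, 0, 0]],
    [0, [0, 0, 0.003], [0, 0, 0]],
    [0, [0, 0, 0.003], [0, 0, 0]],
    [0, [0, 0, 0.001], [0, 0, 0]],
    [0, [0, 0, 0], [0, 0, 0]]
  ]
}}

```text
time: 3.53
eef_pos: [0.483, -0.1578, 0.0814]
tcp_rot: [0.659, 0.752, 0.0, 0.0]
contact_force: [-0.7, 0.6, -0.8]
opening: -0.0
finger_force: 0.0
```

Call:
{"op": "move_arm", "data": {
  "moves": [
    [0, [0, 0, 0.001], [0, 0, 0]],
    [0, [0, 0, 0.001], [0, 0, 0]],
    [0, [0, 0, 0.001], [0, 0, 0]],
    [0, [0, 0, 0.001], [0, 0, 0]],
    [0, [0, 0, 0.001], [0, 0, 0]],
    [0, [0, 0, 0], [0, 0, 0]],
    [0, [0, 0, 0], [0, 0, 0]],
    [0, [0, 0, 0], [0, 0, 0]],
    [0, [0, 0, 0], [0, 0, 0]],
    [0, [0, 0, 0], [0, 0, 0]]
  ]
}}

```text
time: 4.37
eef_pos: [0.4829, -0.1576, 0.0763]
tcp_rot: [0.659, 0.752, 0.0, 0.0]
contact_force: [-0.5, 0.1, 0.2]
opening: 0.0
finger_force: 0.5
```

```bash
python3 st.py
python3 - <<'E'
from h import *
b=read_camera('scene')[110:190,180:270,::-1];w=read_camera('wrist')[:,:,::-1]
cv2.imwrite('pics/c3.png',np.hstack([cv2.resize(b,(400,360)),cv2.resize(w,(400,360))]))
E
```

```text
t 4.3667 tcp [ 0.4829 -0.1576  0.0763] q [-0.5155  0.1091  2.0943  0.0002  0.9378 -0.6476] open 6.444862597640498e-05 F [-0.4878  0.115   0.2238]
tool x ang 97.55904863090538 z [ 0.0005 -0.0001 -1.    ]
turn to 97.9 (rotvec) [ 0.0005  0.0002 -0.0059]
pad [ 0.0005  0.0011 -0.0097]
face [-0.0399  0.0926  0.0003]
```

View pics/c3.png

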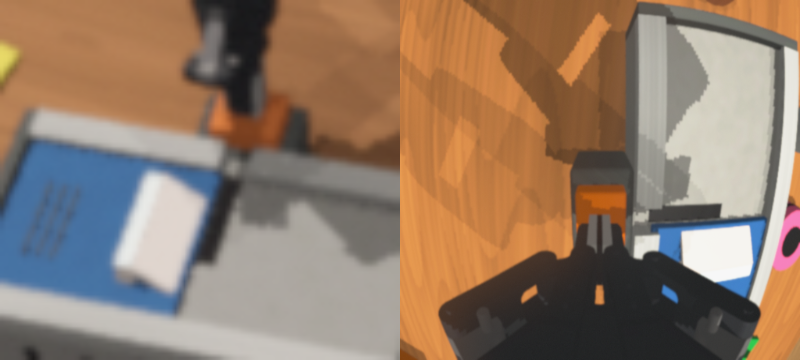

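The tab is going down: the orange arm has sunk into its dark slot (left crop ~(215,220)), and the fingers sit centred on the pad. I'll press on until it hits the firm stop.

Call:
{"op": "move_arm", "data": {
  "moves": [
    [0, [0, 0, 0.001], [0, 0, 0]],
    [0, [0, 0, 0.001], [0, 0, 0]],
    [0, [0, 0, 0.001], [0, 0, 0]],
    [0, [0, 0, 0], [0, 0, 0]],
    [0, [0, 0, 0], [0, 0, 0]],
    [0, [0, 0, 0], [0, 0, 0]],
    [0, [0, 0, 0], [0, 0, 0]],
    [0, [0, 0, 0], [0, 0, 0]],
    [0, [0, 0, 0], [0, 0, 0]],
    [0, [0, 0, 0], [0, 0, 0]]
  ]
}}

```text
time: 5.3
eef_pos: [0.4829, -0.1577, 0.0739]
tcp_rot: [0.659, 0.752, -0.0, -0.0]
contact_force: [-1.8, 0.8, 5.5]
opening: -0.002
finger_force: 2.9
```

Call:
{"op": "move_arm", "data": {
  "moves": [
    [0, [0, 0, 0.001], [0, 0, 0]],
    [0, [0, 0, 0.001], [0, 0, 0]],
    [0, [0, 0, 0], [0, 0, 0]],
    [0, [0, 0, 0], [0, 0, 0]],
    [0, [0, 0, 0], [0, 0, 0]],
    [0, [0, 0, 0], [0, 0, 0]],
    [0, [0, 0, 0], [0, 0, 0]],
    [0, [0, 0, 0], [0, 0, 0]],
    [0, [0, 0, 0], [0, 0, 0]],
    [0, [0, 0, 0], [0, 0, 0]]
  ]
}}

```text
time: 6.13
eef_pos: [0.4829, -0.1578, 0.0737]
tcp_rot: [0.659, 0.752, -0.0, -0.001]
contact_force: [-5.7, 2.7, 15.8]
opening: -0.001
finger_force: 7.8
```

The firm stop is reached at z 0.0737 with 16 N, so the tab is fully down. Next I lift and go behind the rib.

Call:
{"op": "move_arm", "data": {
  "moves": [
    [0, [0, 0, -0.01], [0, 0, 0]],
    [0, [0, 0, -0.016], [0, 0, 0]],
    [0, [0, 0, -0.016], [0, 0, -0.006]],
    [0, [-0.012, 0.0155, 0], [0, 0, 0]],
    [0, [-0.012, 0.0155, 0], [0, 0, 0]],
    [0, [-0.012, 0.0155, 0], [0, 0, 0]],
    [0, [-0.012, 0.0155, 0], [0, 0, 0]],
    [0, [-0.012, 0.0155, 0], [0, 0, 0]],
    [0, [-0.012, 0.0155, 0], [0, 0, 0]],
    [0, [0, 0, 0], [0, 0, 0]]
  ]
}}

```text
time: 6.97
eef_pos: [0.5869, -0.2177, 0.1132]
tcp_rot: [0.657, 0.754, 0.0, 0.001]
contact_force: [-0.7, 0.7, 0.5]
opening: -0.001
finger_force: 0.0
```

```bash
python3 st.py
python3 - <<'E'
from h import *
b=read_camera('scene')[110:200,165:280,::-1];w=read_camera('wrist')[:,:,::-1]
cv2.imwrite('pics/c4.png',np.hstack([cv2.resize(b,(400,360)),cv2.resize(w,(400,360))]))
E
```

```text
t 6.9667 tcp [ 0.5869 -0.2177  0.1132] q [-0.5171  0.298   1.7908  0.0001  1.0508 -0.6546] open -0.0006772967471947174 F [-0.66    0.6781  0.525 ]
tool x ang 97.87480652959516 z [ 0.0018 -0.0009 -1.    ]
turn to 97.9 (rotvec) [ 0.0017  0.0012 -0.0004]
pad [ 0.0742 -0.0937  0.0269]
face [ 0.0334 -0.0024  0.0371]
```

View pics/c4.png

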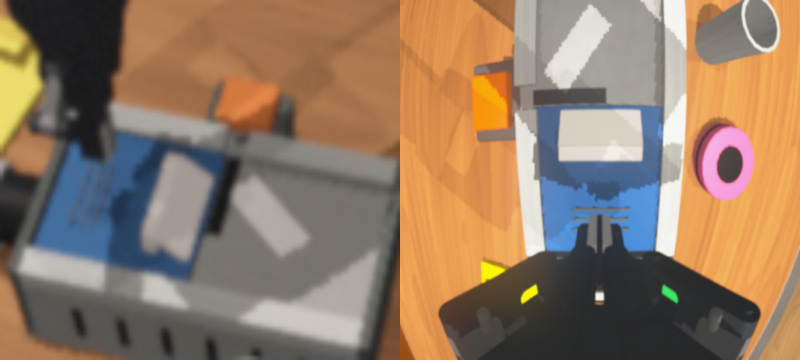

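The tab is down, and the wrist view has the shut fingers (600,240) centred behind the rib (600,135). I'll descend to about 5 mm above the cover.

Call:
{"op": "move_arm", "data": {
  "moves": [
    [0, [0, -0.002, 0.01], [0, 0, 0]],
    [0, [0, 0, 0.01], [0, 0, 0]],
    [0, [0, 0, 0.008], [0, 0, 0]],
    [0, [0, 0, 0.005], [0, 0, 0]],
    [0, [0, 0, 0.003], [0, 0, 0]],
    [0, [0, 0, 0.003], [0, 0, 0]],
    [0, [0, 0, 0.001], [0, 0, 0]],
    [0, [0, 0, 0], [0, 0, 0]],
    [0, [0, 0, 0], [0, 0, 0]],
    [0, [0, 0, 0], [0, 0, 0]]
  ]
}}

```text
time: 7.9
eef_pos: [0.5832, -0.2166, 0.0738]
tcp_rot: [0.657, 0.754, 0.0, 0.0]
contact_force: [-0.0, -0.2, 0.1]
opening: 0.0
finger_force: 0.0
```

Call:
{"op": "move_arm", "data": {
  "moves": [
    [0, [0.005, 0, 0], [0, 0, 0]],
    [0, [0.005, 0, 0], [0, 0, 0]],
    [0, [0.004, 0, 0], [0, 0, 0]],
    [0, [0.003, 0, 0], [0, 0, 0]],
    [0, [0.003, 0, 0], [0, 0, 0]],
    [0, [0.003, 0, 0], [0, 0, 0]],
    [0, [0.004, 0, 0], [0, 0, 0]],
    [0, [0.004, 0, 0], [0, 0, 0]],
    [0, [0.004, 0, 0], [0, 0, 0]],
    [0, [0.004, 0, 0], [0, 0, 0]]
  ]
}}

```text
time: 8.73
eef_pos: [0.5775, -0.1775, 0.0734]
tcp_rot: [0.657, 0.754, -0.0, 0.0]
contact_force: [-1.0, -0.5, -0.5]
opening: 0.001
finger_force: 0.3
```

```bash
python3 st.py
python3 - <<'E'
from h import *
b=read_camera('scene')[110:200,165:280,::-1];w=read_camera('wrist')[:,:,::-1]
cv2.imwrite('pics/c5.png',np.hstack([cv2.resize(b,(400,360)),cv2.resize(w,(400,360))]))
E
```

```text
t 8.7333 tcp [ 0.5775 -0.1775  0.0734] q [-0.4659  0.3081  1.8616 -0.0001  0.9717 -0.6039] open 0.0009152493427266004 F [-0.9908 -0.4669 -0.4839]
tool x ang 97.90774794384288 z [ 0.0001 -0.0002 -1.    ]
turn to 97.9 (rotvec) [0.0001 0.0002 0.0002]
pad [ 0.0331 -0.0898 -0.0126]
face [-0.0078  0.0015 -0.0026]
```

View pics/c5.png

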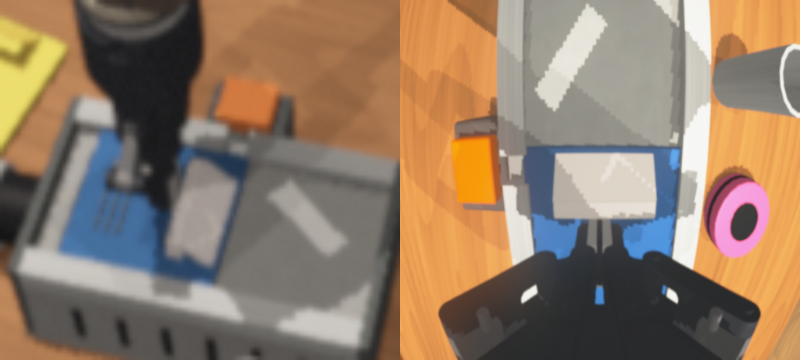

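The cover has come free and moved about 19 mm, straight, with the fingers against the rib (wrist view (600,220)). I'll keep pushing.

Call:
{"op": "move_arm", "data": {
  "moves": [
    [0, [0.005, 0, 0], [0, 0, 0]],
    [0, [0.006, 0, 0], [0, 0, 0]],
    [0, [0.006, 0, 0], [0, 0, 0]],
    [0, [0.006, 0, 0], [0, 0, 0]],
    [0, [0.006, 0, 0], [0, 0, 0]],
    [0, [0.006, 0, 0], [0, 0, 0]],
    [0, [0.006, 0, 0], [0, 0, 0]],
    [0, [0.006, 0, 0], [0, 0, 0]],
    [0, [0.006, 0, 0], [0, 0, 0]],
    [0, [0.005, 0, 0], [0, 0, 0]]
  ]
}}

```text
time: 9.67
eef_pos: [0.5694, -0.1196, 0.0734]
tcp_rot: [0.657, 0.754, 0.0, -0.0]
contact_force: [-0.0, -0.7, 1.0]
opening: -0.002
finger_force: 0.4
```

Call:
{"op": "move_arm", "data": {
  "moves": [
    [0, [0.005, 0, 0], [0, 0, 0]],
    [0, [0.005, 0, 0], [0, 0, 0]],
    [0, [0.005, 0, 0], [0, 0, 0]],
    [0, [0.005, 0, 0], [0, 0, 0]],
    [0, [0.005, 0, 0], [0, 0, 0]],
    [0, [0.004, 0, 0], [0, 0, 0]],
    [0, [0.004, 0, 0], [0, 0, 0]],
    [0, [0.003, 0, 0], [0, 0, 0]],
    [0, [0.002, 0, 0], [0, 0, 0]],
    [0, [0, 0, 0], [0, 0, 0]]
  ]
}}

```text
time: 10.5
eef_pos: [0.564, -0.0821, 0.0731]
tcp_rot: [0.657, 0.754, 0.0, -0.0]
contact_force: [-0.4, -0.5, 0.1]
opening: -0.001
finger_force: 0.0
```

```bash
python3 st.py
```

```text
t 10.5 tcp [ 0.564  -0.0821  0.0731] q [-0.3228  0.2417  1.9459  0.0005  0.9546 -0.4612] open -0.00052969042215675 F [-0.4101 -0.4704  0.0764]
tool x ang 97.91958837204463 z [-0.0005  0.0006 -1.    ]
turn to 97.9 (rotvec) [-0.0004 -0.0006  0.0004]
pad [-0.0631 -0.0896 -0.0129]
face [-0.1041  0.0016 -0.0029]
```

About 115 mm of travel. I'll back off, lift, and look.

Call:
{"op": "move_arm", "data": {
  "moves": [
    [0, [-0.005, 0, 0], [0, 0, 0]],
    [0, [-0.01, 0, 0], [0, 0, 0]],
    [0, [0, 0, -0.01], [0, 0, 0]],
    [0, [0, 0, -0.025], [0, 0, 0]],
    [0, [0, 0, -0.03], [0, 0, 0]],
    [0, [0, 0, -0.03], [0, 0, 0]],
    [0, [-0.03, 0, -0.02], [0, 0, 0]],
    [0, [-0.035, 0, 0], [0, 0, 0]],
    [0, [-0.035, 0, 0], [0, 0, 0]],
    [0, [-0.035, 0, 0], [0, 0, 0]]
  ]
}}

```text
time: 11.33
eef_pos: [0.5854, -0.2333, 0.1904]
tcp_rot: [0.657, 0.754, 0.0, 0.001]
contact_force: [0.5, 0.1, -0.1]
opening: 0.001
finger_force: 0.0
```

Call:
{"op": "move_arm", "data": {
  "moves": [
    [0, [-0.035, 0, 0], [0, 0, 0]],
    [0, [-0.035, 0, 0], [0, 0, 0]],
    [0, [-0.035, 0, 0], [0, 0, 0]],
    [0, [-0.035, 0, 0], [0, 0, 0]],
    [0, [-0.035, 0, 0], [0, 0, 0]],
    [0, [-0.035, 0, 0], [0, 0, 0]],
    [0, [-0.035, 0, 0], [0, 0, 0]],
    [0, [0, 0, 0], [0, 0, 0]],
    [0, [0, 0, 0], [0, 0, 0]],
    [0, [0, 0, 0], [0, 0, 0]]
  ]
}}

```text
time: 12.17
eef_pos: [0.6182, -0.4741, 0.1883]
tcp_rot: [0.657, 0.754, 0.0, -0.0]
contact_force: [-0.0, 0.2, 0.1]
opening: 0.003
finger_force: 0.0
```

```bash
python3 st.py
python3 - <<'E'
from h import *
t=read_camera('top')[:,:,::-1].copy();a=t[130:280,205:400];b=read_camera('scene')[100:250,140:320,::-1]
hc=np.array([.5747,-.1458]);A=np.radians(97.9);Y=np.array([np.cos(A),np.sin(A)])
for x in blobs(mask(t,'blue',(235,165,390,275)),40):
    r=cv2.boundingRect(x);P=np.array([onz('top',*q,.068)[:2]-hc for q in x[:,0,:].astype(float)])@Y;print(r,P.min(),P.max())
cv2.imwrite('pics/c6.png',np.hstack([cv2.resize(a,(430,330)),cv2.resize(b,(370,330))]))
E
```

```text
t 12.1667 tcp [ 0.6182 -0.4741  0.1883] q [-0.7842  0.5443  1.3133  0.0005  1.2849 -0.9215] open 0.0028482406916481135 F [-0.0278  0.2286  0.1022]
tool x ang 97.8579445805751 z [-0.0003  0.0009 -1.    ]
turn to 97.9 (rotvec) [-0.0001 -0.0009 -0.0007]
pad [ 0.3323 -0.0896  0.1026]
face [0.2915 0.0017 0.1126]
(255, 191, 54, 49) 2.4561063712049638e-05 0.10924841831754055
```

View pics/c6.png

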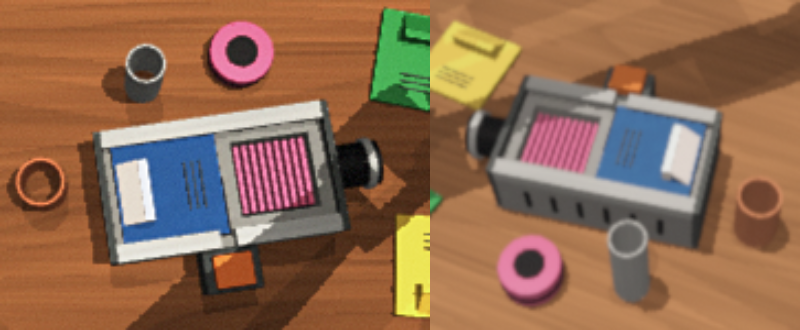

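The pink filter opening (275,175) is fully clear. The cover lies flat on the deck, spanning housing y from 0 to 110 mm. The tab is down, and the tubes and spare filter stand where they were.

```bash
python3 -c "
from plant import *
print(sign_off())"
```

```text
the job is handed in; nothing more can be done
None
```

The job is handed in: the orange tab is fully down against its stop, the blue cover was pushed about 115 mm onto the parking deck, and the filter opening is completely uncovered, with the tubes and spare filter left where they were.

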